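# Transfer the reagent row to the bench rack in reverse order

### The arm

A 6-joint arm with a two-finger parallel gripper is mounted at the origin on a cart in front of the work surface, level with it; the furniture and walls round the work are solid. World frame = base frame: x ahead of the robot, y to its left, z up, the work surface at z = 0. Lengths are in m, angles in rad, forces in N, time in s.
With the tool pointing down it reaches from about 0.35 to 0.725 m from the base axis. Payload 6 kg.
Tool frame: the origin (TCP) lies midway between the tips of the shut fingers; the grasp point (between the pads) lies 19 mm behind it; z points along the fingers, y is the direction in which the jaws open and shut (so a half turn about z gives the same grasp; the last joint's range is limited). The gripper opens to 85 mm and grips with 20 to 120 N. Pads are 22 mm wide; open, the fingers measure 114 mm over their backs; the gripper's body (76 mm by 85 mm) begins 54 mm behind the grasp point. The pads swing forward as they close: fully open they stand 13 mm farther back than shut.
Start: joints at [-0.807, 0.04, 0.085, 0, -1.615, -0.334], TCP at [0.25, -0.545, 0.231] pointing down, gripper open.
Joint ranges: [-2.56, 2.56], [-1.29, 2.01], [-1.08, 1.49], [-3.29, 1.98], [-2.81, -0.18], [-2.99, 2.99]. Speed limits (rad/s): [2.57, 2.57, 3.01, 3.14, 3.14, 3.14].

### API

Orientations are given as a unit quaternion [w, x, y, z].
In Python, from rig import * gives the robot as it stands.
- The arm moves only by the tool apply_moves, never from a script. Its argument "increments" is text: rows parted by semicolons, each of 4 numbers parted by spaces: the shift along the tool's x, y, z in mm, then the turn about the tool's z in rad. A call has exactly 8 rows; each row is the pose to reach, as a shift and turn from the pose measured when the call began, along the tool's axes at that moment; what a row does not reach only later rows make up. A row lasts 1/10 s, in which the tool goes at most 50 mm and 8.59 degrees, less where a joint would pass 70% of its speed; a pose out of reach is approached as far as the arm can. A call with a gripper value outside its range is refused whole. "gripper" is the opening, from 0 (shut) to 1 (fully open), set as the call begins (left out, the last holds). The fingers move at their own pace and stop on an object; "newtons" is the grip in N (left out, the last holds). Time passes only in rows, so rows that repeat a pose let the fingers close, or fill a call up. It gives the time, the measured TCP pose, the force and the opening at its end, in the units of the state.
- observe(): the state, without advancing time (a new reading comes with each control period).
- read_camera(name): name is "side" or "top"; returns a dict with "img" (480x640x3 uint8, red, green, blue), "camera_matrix" (3x3 intrinsics, pixels), "dist_coeffs" ([k1, k2, p1, p2, k3] as OpenCV has them; the pictures are not rectified), "origin" and "orientation" of the camera in the world. Camera axes: x right, y down, z forward; pixel columns grow to the right and rows downward; lengths in m; the calibration is good to about 2 mm. A picture is of the moment at which its call begins. There is no depth.
- job_done(): hands the job in, once; it reports no verdict.
The state is a dict: "time": time; "q": joint angles; "dq": joint speeds; "effort": joint torques, N m; "position": TCP position; "ee_rot": TCP orientation; "force": force on the tool from outside, world axes, zero at the start; "torque": the same for the moment, N m; "opening": finger opening in m.
Only numpy, scipy, OpenCV 4.12 (cv2) and the standard library are available. Lean on these libraries where they do the work, as an engineer would, in place of code of your own. Each camera call takes 0.05 s, during which the arm holds its last target. There are 200 camera calls.

### The job

Move the three bottles and the tube from the blue rack into the white rack so that the row ends up in reverse order: whatever stood at the left end of the blue rack (as the robot sees it) goes to the right end of the white rack, and so on, one to a nest. Leave each standing upright in the middle of its nest; never lay or knock any of them over, and do not disturb the conical flask, the timer or the dish.

Things in the scene. Friction and masses are not known exactly. Their poses are not given: they have to be found in the camera images.
- reagent_mid (a point): small white plastic bottle with a red screw cap; 119 mm tall, body 57 mm across up to 78 mm above its foot; cap and neck 38 mm across above that, best gripped from above by the cap, 45 mm above this point; about 220 g. This point is on its axis, half-way up (59.5 mm above its foot).
- amber_mid (a point): brown (amber) bottle with a black screw cap; 109 mm tall, body 52 mm across up to 68 mm above its foot; cap and neck 29 mm across above that, best gripped from above by the cap, 40 mm above this point; about 190 g. This point is on its axis, half-way up (54.5 mm above its foot).
- buffer_mid (a point): white bottle with a grey screw cap and a green band; 133 mm tall, body 60 mm across up to 92 mm above its foot; cap and neck 33 mm across above that, best gripped from above by the cap, 52 mm above this point; about 260 g. This point is on its axis, half-way up (66.5 mm above its foot).
- tube_mid (a point): slim white skirted tube with a yellow screw cap, standing on its own foot; 113 mm tall, body 29 mm across; cap 33 mm across and 15 mm high, best gripped from above by the cap, 48 mm above this point; about 35 g. This point is on its axis, half-way up (56.5 mm above its foot).
- storage_rack: Blue rack: fixed block 92 x 350 mm, 18 mm high, four round nests in a row (75 mm across, floor 8 mm above the worktop). Origin: centre of its underside, on the worktop. y runs along the row to its left end as the robot sees it, x across it, away from the robot. Nest centres at y = +127.5, +42.5, -42.5, -127.5 mm, x = 0. At the start full, in any order.
- bench_rack: White rack: fixed block 92 x 350 mm, 18 mm high, four round nests in a row (75 mm across, floor 8 mm above the worktop). Origin: centre of its underside, on the worktop. y runs along the row to its left end as the robot sees it, x across it, away from the robot. Nest centres at y = +127.5, +42.5, -42.5, -127.5 mm, x = 0. To the right of the blue one; empty at the start.
- flask_mid (a point): bystander: clear conical flask, 63 mm wide, 107 mm tall, loose; this point is on its axis half-way up. Leave it alone.
- clock: bystander: small white bench timer, 60 x 66 x 18 mm, loose, lying flat; origin at the centre of its underside. Leave it alone.
- dish: bystander: shallow round dish, 60 mm across, 13 mm high, loose; origin at the centre of its underside. Leave it alone.
There are look-alikes about, which are no part of the job. Leave any orange or purple look-alike of the part that bears tube_mid alone.

How it is judged:
By the outcome, as a careful person would: the job done as asked, in the order asked, and still so for the second after the job is handed in, with the robot touching nothing.
It also fails if it takes over 115 s, if anything falls off the work surface, if the arm or the gripper's body presses on something with over 40 N, if the wrist force passes 120 N, or if a joint passes its speed limit or range.

## Working session

There is one attempt and no reset: what is moved stays moved. The work goes in short steps, Python scripts to look and compute and a tool call to move; the robot and the scene stay as the last step left them, time stands still between calls to the robot, and variables do not carry over. Pictures are saved under pics/ and viewed, about 12 in all and at most 16, crops included, and the job is handed in when it is done.

Besides the shell and the picture viewer there is one more tool, called after "Emit:" as name(argument=value, ...) on one line, values as JSON. apply_moves: Moves the arm, as the interface text tells. Its arguments: {"type":"object","properties":{"increments":{"type":"string"},"gripper":{"type":"number"},"newtons":{"type":"number"}},"required":["increments"]}

```bash
mkdir -p pics; ls
cat > h.py <<'E'
from rig import *
import numpy as np, cv2
from scipy.spatial.transform import Rotation as R
def cam(n):
    c=read_camera(n); q=np.array(c["orientation"]).ravel()
    c["R"]=R.from_quat(q[[1,2,3,0]]).as_matrix() if q.size==4 else q.reshape(3,3)
    return c
def px2w(c,uv,z):
    u=cv2.undistortPoints(np.array(uv,float).reshape(-1,1,2),np.array(c["camera_matrix"]),np.array(c["dist_coeffs"])).reshape(-1,2)
    d=np.c_[u,np.ones(len(u))]@c["R"].T; o=np.array(c["origin"])
    return o+d*((np.broadcast_to(z,len(u))-o[2])/d[:,2])[:,None]
def w2px(c,P):
    Rt=c["R"].T
    return cv2.projectPoints(np.array(P,float).reshape(-1,1,3),cv2.Rodrigues(Rt)[0],-Rt@np.array(c["origin"]),np.array(c["camera_matrix"]),np.array(c["dist_coeffs"]))[0].reshape(-1,2)
def save(c,n,box=None,s=1):
    im=c["img"]
    if box: im=im[box[1]:box[3],box[0]:box[2]]
    cv2.imwrite("pics/"+n,cv2.resize(im[...,::-1],None,fx=s,fy=s,interpolation=cv2.INTER_CUBIC))
E
python3 - <<'E'
from h import *
print(observe())
for n in("top","side"):
    c=cam(n); save(c,n+"0.png"); print(n,c["origin"],c["orientation"],c["camera_matrix"],c["dist_coeffs"])
E
```

```text
pics
{'time': 0.0, 'q': array([-8.07269461e-01,  4.07957174e-02,  8.37978627e-02, -4.89386114e-04,
       -1.61550881e+00, -3.33678354e-01]), 'dq': array([-0.00040249, -0.00016783, -0.00156344,  0.00065367, -0.00171286,
       -0.00138418]), 'effort': array([-6.31630264e-04, -3.68212223e+01,  3.47399247e+01,  6.93218708e+00,
       -5.46537194e-03, -9.25819421e-09]), 'position': array([ 0.24996702, -0.54507804,  0.23027582]), 'ee_rot': array([-2.37382314e-04, -2.13283824e-01,  9.76989877e-01,  8.57160360e-04]), 'force': array([-0.07181195, -0.90638979, -0.23980814]), 'torque': array([-0.01803394,  0.06398038,  0.00998556]), 'opening': 0.08534219608512267}
top [0.33699578 0.04625061 1.34178621] [ 0.06042537 -0.70211924  0.70557877 -0.07440401] [[568.33926234   0.         326.64904997]
 [  0.         568.33926234 243.79591236]
 [  0.           0.           1.        ]] [-0.03527795  0.          0.          0.          0.        ]
side [0.46122658 0.73148964 0.6413831 ] [ 0.04356678 -0.08599163  0.89829865 -0.42868044] [[443.49572834   0.         318.10235815]
 [  0.         443.49572834 241.64968507]
 [  0.           0.           1.        ]] [-0.0622585  0.         0.         0.         0.       ]
```

View pics/top0.png

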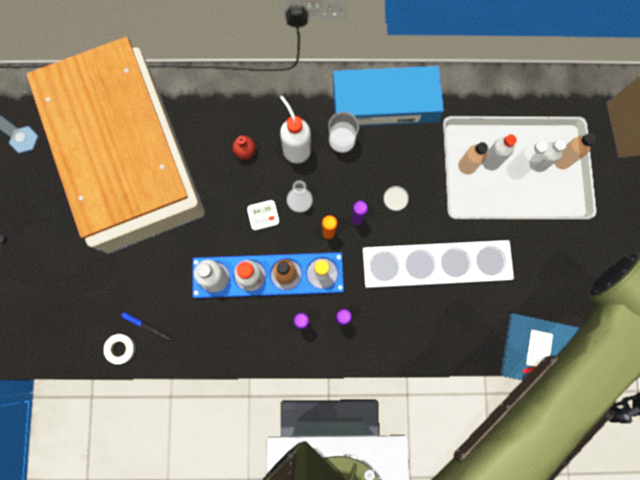

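View pics/side0.png

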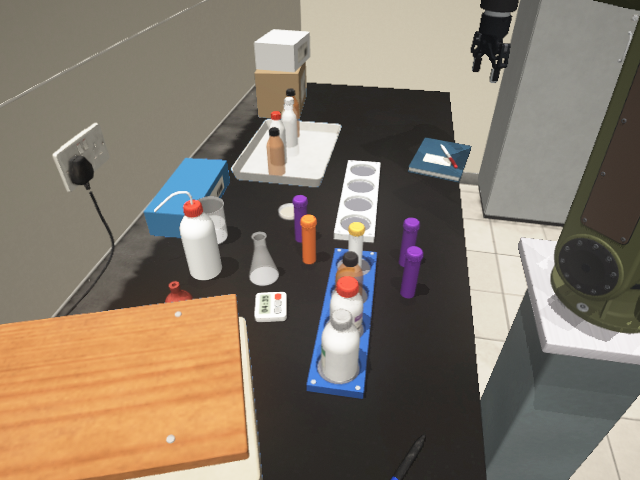

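Top view, left to right in the blue rack: grey-cap buffer (209,270), red-cap reagent (247,270), black-cap amber (285,268) and yellow tube (322,267). The white rack is empty, with nests at about (385,266) to (491,261). So the white rack should read tube, amber, reagent, buffer from left to right. There are purple tubes at (302,321), (344,317) and (361,211), and an orange one at (330,226). Only the yellow-cap tube at (322,267) fits the description. I'll confirm it in an enlarged crop.

Run:
```python
from h import *
c=cam("top"); save(c,"t1.png",(185,240,350,335),4.8); save(c,"t2.png",(355,230,520,300),4.8)
c=cam("side"); save(c,"s1.png",(290,150,450,400),2.4)
```

```text
(no output)
```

View pics/t1.png

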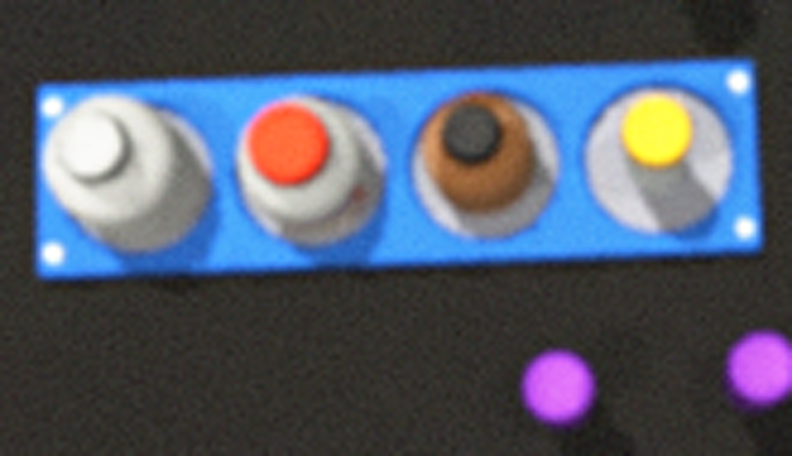

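View pics/t2.png

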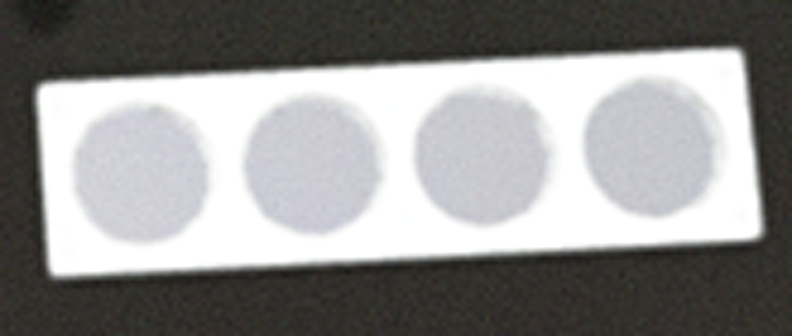

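View pics/s1.png

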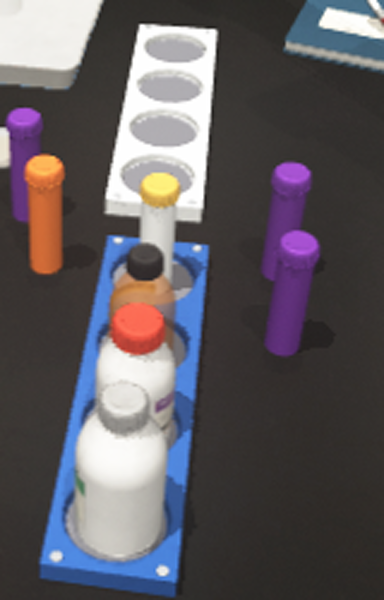

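The crops confirm it: the yellow-cap white tube is the only one in the rack, and the buffer has the green band. Cap centres in t1: (92,146), (288,143), (472,132), (657,130). Next I'll convert these to world positions.

```bash
cat > m.py <<'E'
from h import *
c=cam("top"); s=cam("side")
f=lambda p,o:(np.array(p,float)+.5)/4.8-.5+np.array(o)
b=px2w(c,f([(37,87),(752,60),(763,250),(37,277)],(185,240)),.018)
w=px2w(c,f([(37,85),(743,48),(763,238),(50,277)],(355,230)),.018)
for n,k in(("blue",b),("white",w)):
    m=k.mean(0); yd=(k[0]+k[3]-k[1]-k[2])[:2]; yd/=np.linalg.norm(yd)
    print(n,m.round(4),"yaw",np.degrees(np.arctan2(-yd[0],yd[1])).round(2),"len",np.linalg.norm(k[0]-k[1]).round(3),np.linalg.norm(k[0]-k[3]).round(3))
    for a in(.1275,.0425,-.0425,-.1275): print("  nest",(m[:2]+a*yd).round(4))
nf=px2w(c,f([(142,173),(313,165),(482,157),(651,149)],(355,230)),.010); print("floors",nf[:,:2].round(4))
caps=px2w(c,f([(92,146),(288,143),(472,132),(657,130)],(185,240)),[.141,.127,.117,.121]); print("caps",caps[:,:2].round(4))
lk=px2w(c,f([(558,387),(763,368)],(185,240)),.113);print("purple",lk[:,:2].round(4))
print("orange",px2w(c,[(330,223),(361,208)],.113)[:,:2].round(4))
print("caps in s1 crop",((w2px(s,caps)-[290,150])*2.4).round(0).tolist())
o=observe();q=o["ee_rot"];print(R.from_quat(q[[1,2,3,0]]).as_matrix().round(3))
E
python3 m.py
```

```text
blue [0.5198 0.1583 0.018 ] yaw 1.96 len 0.351 0.093
  nest [0.5154 0.2857]
  nest [0.5183 0.2007]
  nest [0.5212 0.1158]
  nest [0.5241 0.0308]
white [ 0.5452 -0.2446  0.018 ] yaw 2.83 len 0.355 0.095
  nest [ 0.5389 -0.1173]
  nest [ 0.5431 -0.2022]
  nest [ 0.5473 -0.2871]
  nest [ 0.5515 -0.372 ]
floors [[ 0.5412 -0.1174]
 [ 0.5448 -0.2026]
 [ 0.5485 -0.2873]
 [ 0.5522 -0.3725]]
caps [[0.5131 0.2835]
 [0.5162 0.1985]
 [0.5224 0.1166]
 [0.5224 0.0328]]
purple [[ 0.4076  0.0775]
 [ 0.4156 -0.0143]]
orange [[ 0.6215  0.0133]
 [ 0.6557 -0.0562]]
caps in s1 crop [[127.0, 390.0], [140.0, 313.0], [147.0, 247.0], [161.0, 178.0]]
[[-0.909 -0.417 -0.   ]
 [-0.417  0.909  0.001]
 [ 0.     0.001 -1.   ]]
```

Side view check: the projected caps (127,390), (140,313), (147,247), (161,178) match the picture to about 3 crop pixels. Rack lengths measure 351 and 355 mm. I'll grip with the jaws across the row, starting with the tube.

Create go.py:
```python
import sys
from h import *
def go(x,y,z,yaw):  # yaw = deg of rack; jaws across the row
    o=observe();q=np.array(o["ee_rot"]);M=R.from_quat(q[[1,2,3,0]]).as_matrix()
    d=M.T@(np.array([x,y,z])-o["position"])*1000
    cur=np.arctan2(M[1,1],M[0,1]); t=-((np.pi+np.radians(yaw)-cur+np.pi)%(2*np.pi)-np.pi)
    print("t",round(float(o["time"]),2),"shift",d.round(1),"turn",round(float(t),3),"pos",o["position"].round(4),"open",round(float(o["opening"]),4),"F",o["force"].round(1),"tilt",M[:,2].round(3))
if __name__=="__main__": go(*map(float,sys.argv[1:]))
```

```text
(no output)
```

Emit:
apply_moves(increments="-20 17 0 -0.10; -60 50 0 -0.25; -95 80 0 -0.40; -130 110 0 -0.55; -165 140 0 -0.70; -200 170 0 -0.85; -235 200 0 -1.00; -270 228 0 -1.15", gripper=1, newtons=40)

```text
time: 1.1
position: [0.4008, -0.2237, 0.2314]
ee_rot: [-0.0, 0.712, -0.702, 0.0]
force: [0.6, 0.0, 0.1]
opening: 0.0855
```

```bash
python3 go.py .5225 .0323 .230 2
```

```text
t 1.1 shift [-254.1 -125.6    1.7] turn -0.02 pos [ 0.4008 -0.2237  0.2314] open 0.0855 F [0.6 0.  0.1] tilt [ 0.001  0.    -1.   ]
```

Emit:
apply_moves(increments="-35 -17 0 0; -75 -37 0 0; -115 -57 0 0; -155 -77 0 -0.01; -195 -96 0 -0.02; -230 -114 0 -0.02; -254 -126 0 -0.02; -254 -126 0 -0.02")

```text
time: 1.9
position: [0.5235, 0.0349, 0.2305]
ee_rot: [0.0, 0.721, -0.693, -0.0]
force: [-0.1, -0.4, -0.1]
opening: 0.0853
```

```bash
python3 go.py .5225 .0323 .091 2
```

```text
t 1.9 shift [  2.6   0.9 139.5] turn 0.004 pos [0.5235 0.0349 0.2305] open 0.0853 F [-0.1 -0.4 -0.1] tilt [-0.001  0.    -1.   ]
```

Emit:
apply_moves(increments="2 1 15 0; 2 1 35 0; 2 1 55 0; 2 1 75 0; 2 1 95 0; 2 1 115 0; 2 1 132 0; 2 1 139 0")

```text
time: 2.7
position: [0.5207, 0.0316, 0.0887]
ee_rot: [0.002, 0.72, -0.694, -0.001]
force: [0.6, -0.8, -0.3]
opening: 0.0852
```

```bash
python3 go.py .5225 .0323 .091 2
python3 - <<'E'
from h import *
c=cam("side"); save(c,"s2.png",(290,130,450,330),3)
E
```

```text
t 2.7 shift [-0.6 -1.8 -2.3] turn 0.002 pos [0.5207 0.0316 0.0887] open 0.0852 F [ 0.6 -0.8 -0.3] tilt [-0.004 -0.    -1.   ]
```

View pics/s2.png

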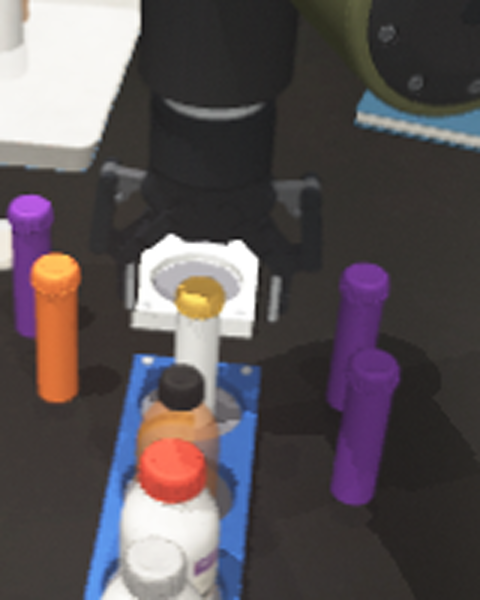

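The pads at (130,285) and (275,297) straddle the yellow cap at (200,297), so the tube is centred and I can close.

Emit:
apply_moves(increments="0 -1 -1 0; 0 -1 -1 0; 0 -1 -1 0; 0 -1 -1 0; 0 -1 -1 0; 0 -1 -1 0; 0 -1 -1 0; 0 -1 -1 0", gripper=0, newtons=30)

```text
time: 3.55
position: [0.5223, 0.0319, 0.0904]
ee_rot: [0.001, 0.72, -0.694, -0.001]
force: [-0.3, 1.0, 5.8]
opening: 0.032
```

```bash
python3 go.py .540 -.117 .093 2.6
```

```text
t 3.55 shift [149.4 -12.1  -2.6] turn -0.008 pos [0.5223 0.0319 0.0904] open 0.032 F [-0.3  1.   5.8] tilt [-0.003 -0.    -1.   ]
```

Emit:
apply_moves(increments="0 0 -4 0; 0 0 -12 0; 0 0 -24 0; 0 0 -36 0; 0 0 -48 0; 0 0 -58 0; 0 0 -60 0; 0 0 -60 0")

```text
time: 4.35
position: [0.5226, 0.032, 0.1508]
ee_rot: [0.001, 0.72, -0.694, -0.001]
force: [-0.3, 0.0, -0.5]
opening: 0.0322
```

Emit:
apply_moves(increments="8 -1 0 0; 28 -2 0 0; 53 -4 0 0; 78 -6 0 0; 103 -8 0 0; 128 -10 0 -0.01; 144 -12 0 -0.01; 149 -12 0 -0.01")

```text
time: 5.15
position: [0.5397, -0.1183, 0.1498]
ee_rot: [0.002, 0.723, -0.691, -0.001]
force: [0.3, -0.2, 0.2]
opening: 0.0315
```

```bash
python3 go.py .540 -.117 .093 2.6
python3 - <<'E'
from h import *
c=cam("side"); save(c,"s3.png",(290,100,450,300),3)
E
```

```text
t 5.15 shift [-1.3 -0.6 56.8] turn -0.0 pos [ 0.5397 -0.1183  0.1498] open 0.0315 F [ 0.3 -0.2  0.2] tilt [-0.004 -0.    -1.   ]
```

View pics/s3.png

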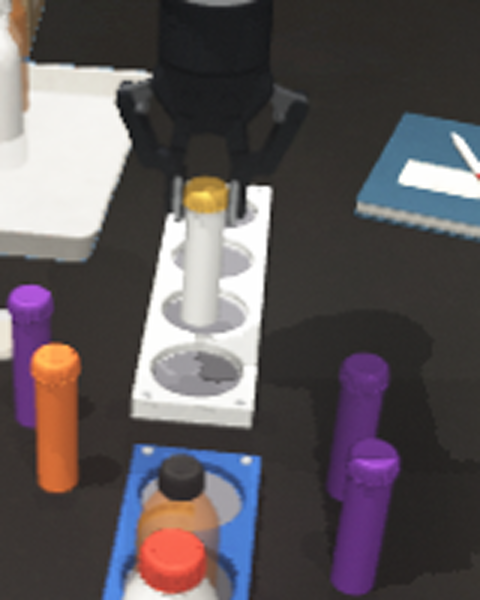

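The tube is held upright with its cap at (207,195). Lowering it into the left nest.

Emit:
apply_moves(increments="-1 -1 8 0; -1 -1 20 0; -1 -1 32 0; -1 -1 42 0; -1 -1 50 0; -1 -1 56 0; -1 -1 59 0; -1 -1 59 0")

```text
time: 6.0
position: [0.5405, -0.1171, 0.091]
ee_rot: [0.001, 0.723, -0.691, -0.001]
force: [0.2, -0.1, 0.0]
opening: 0.0319
```

```bash
python3 go.py .540 -.117 .0905 2.6
```

```text
t 6.0 shift [-0.1  0.5  0.5] turn 0.0 pos [ 0.5405 -0.1171  0.091 ] open 0.0319 F [ 0.2 -0.1  0. ] tilt [-0.004 -0.    -1.   ]
```

Emit:
apply_moves(increments="0 0 0.5 0; 0 0 0.5 0; 0 0 0.5 0; 0 0 0.5 0; 0 0 0.5 0; 0 0 0.5 0; 0 0 0.5 0; 0 0 0.5 0", gripper=1)

```text
time: 6.8
position: [0.5405, -0.1171, 0.0905]
ee_rot: [0.001, 0.723, -0.691, -0.001]
force: [-0.0, -0.2, -1.1]
opening: 0.0855
```

Emit:
apply_moves(increments="0 0 -8 0; 0 0 -22 0; 0 0 -40 0; 0 0 -58 0; 0 0 -76 0; 0 0 -90 0; 0 0 -98 0; 0 0 -100 0")

```text
time: 7.6
position: [0.5413, -0.1171, 0.1919]
ee_rot: [0.001, 0.723, -0.691, -0.001]
force: [-0.1, -1.2, -0.2]
opening: 0.0852
```

```bash
python3 go.py .5220 .1163 .190 2
```

```text
t 7.6 shift [-234.     8.6    1.9] turn 0.011 pos [ 0.5413 -0.1171  0.1919] open 0.0852 F [-0.1 -1.2 -0.2] tilt [-0.002 -0.    -1.   ]
```

Emit:
apply_moves(increments="-15 1 0 0; -50 2 0 0; -90 4 0 0; -135 5 0 0; -180 7 0 0.01; -215 8 0 0.01; -234 9 0 0.01; -234 9 0 0.01")

```text
time: 8.4
position: [0.5207, 0.1189, 0.1907]
ee_rot: [0.001, 0.721, -0.693, -0.001]
force: [-0.4, -0.6, -1.5]
opening: 0.0854
```

```bash
python3 go.py .5220 .1163 .081 2
python3 - <<'E'
from h import *
c=cam("top"); save(c,"t3.png",(185,225,425,345),3.3)
E
```

```text
t 8.4 shift [  2.6  -1.6 109.7] turn 0.004 pos [0.5207 0.1189 0.1907] open 0.0854 F [-0.4 -0.6 -1.5] tilt [-0.004 -0.001 -1.   ]
```

View pics/t3.png

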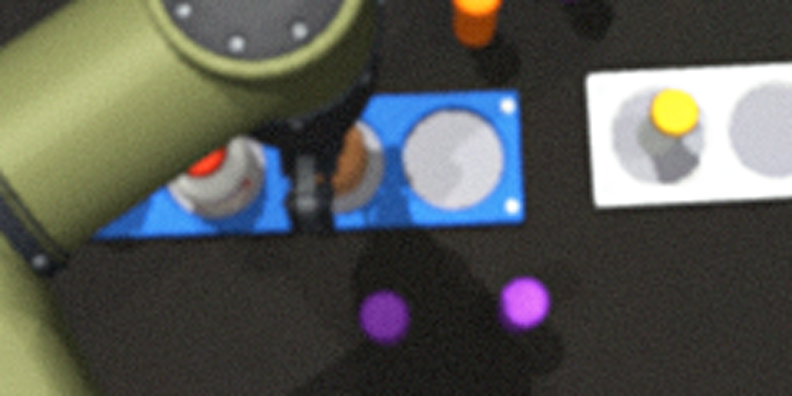

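The tube stands in the left white nest, cap at (675,113) in the crop. The amber bottle is below the gripper, so I'll descend and grip.

Emit:
apply_moves(increments="2 -1 10 0; 2 -1 28 0; 2 -1 46 0; 2 -1 64 0; 2 -1 82 0; 2 -1 98 0; 2 -1 108 0; 2 -1 110 0")

```text
time: 9.25
position: [0.5207, 0.1145, 0.0789]
ee_rot: [0.003, 0.72, -0.694, -0.002]
force: [-0.7, -0.3, -0.4]
opening: 0.0855
```

Emit:
apply_moves(increments="0 0 0 0; 0 0 0 0; 0 0 0 0; 0 0 0 0; 0 0 0 0; 0 0 0 0; 0 0 0 0; 0 0 0 0", gripper=0, newtons=40)

```text
time: 10.05
position: [0.5211, 0.1146, 0.0796]
ee_rot: [0.002, 0.72, -0.694, -0.001]
force: [-0.1, -0.3, 4.4]
opening: 0.0279
```

```bash
python3 go.py .544 -.2024 .081 2.6
```

```text
t 10.05 shift [317.6 -11.1  -1. ] turn -0.008 pos [0.5211 0.1146 0.0796] open 0.0279 F [-0.1 -0.3  4.4] tilt [-0.005 -0.002 -1.   ]
```

Emit:
apply_moves(increments="0 0 -5 0; 0 0 -20 0; 0 0 -42 0; 0 0 -66 0; 0 0 -92 0; 0 0 -116 0; 0 0 -128 0; 0 0 -130 0")

```text
time: 10.85
position: [0.5222, 0.115, 0.2114]
ee_rot: [0.001, 0.72, -0.694, -0.001]
force: [-0.3, -0.3, -2.2]
opening: 0.0281
```

Emit:
apply_moves(increments="6 0 0 0; 22 -1 0 0; 44 -2 0 0; 70 -3 0 0; 98 -4 0 0; 126 -5 0 0; 150 -6 0 0; 162 -6 0 0")

```text
time: 11.65
position: [0.5335, -0.0493, 0.2102]
ee_rot: [0.002, 0.719, -0.695, -0.001]
force: [0.8, 0.2, -2.5]
opening: 0.0278
```

```bash
python3 go.py .544 -.204 .210 2.6
```

```text
t 11.65 shift [154.9  -5.1   0.3] turn -0.011 pos [ 0.5335 -0.0493  0.2102] open 0.0278 F [ 0.8  0.2 -2.5] tilt [-0.005 -0.001 -1.   ]
```

Emit:
apply_moves(increments="6 0 0 0; 25 -1 0 0; 52 -2 0 0; 80 -3 0 0; 108 -4 0 -0.01; 134 -5 0 -0.01; 151 -5 0 -0.01; 155 -5 0 -0.01")

```text
time: 12.45
position: [0.5435, -0.2054, 0.2094]
ee_rot: [0.003, 0.722, -0.692, -0.002]
force: [0.2, 0.5, -3.2]
opening: 0.0281
```

```bash
python3 go.py .544 -.204 .080 2.6
```

```text
t 12.45 shift [ -1.5  -1.4 129.4] turn -0.002 pos [ 0.5435 -0.2054  0.2094] open 0.0281 F [ 0.2  0.5 -3.2] tilt [-0.007 -0.001 -1.   ]
```

Emit:
apply_moves(increments="-1 -1 12 0; -1 -1 36 0; -1 -1 62 0; -1 -1 88 0; -1 -1 108 0; -1 -1 121 0; -1 -1 128 0; -1 -1 129 0")

```text
time: 13.25
position: [0.5438, -0.2042, 0.0802]
ee_rot: [0.003, 0.723, -0.691, -0.002]
force: [0.1, -0.4, -1.8]
opening: 0.0284
```

```bash
python3 go.py .544 -.204 .080 2.6
python3 - <<'E'
from h import *
c=cam("side"); save(c,"s4.png",(290,100,450,300),3)
E
```

```text
t 13.25 shift [-0.1 -0.2  0.2] turn -0.001 pos [ 0.5438 -0.2042  0.0802] open 0.0284 F [ 0.1 -0.4 -1.8] tilt [-0.007 -0.001 -1.   ]
```

View pics/s4.png

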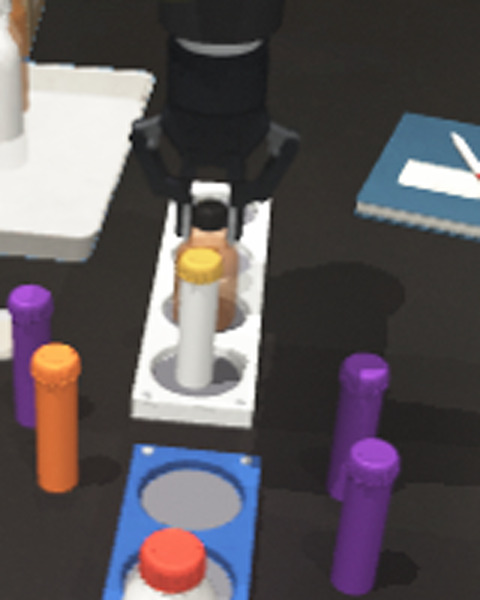

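The amber bottle, cap at (210,215), is upright in the second white nest, and the tube stands at (195,330). Releasing.

Emit:
apply_moves(increments="0 0 0.5 0; 0 0 0.5 0; 0 0 0.5 0; 0 0 0.5 0; 0 0 0.5 0; 0 0 0.5 0; 0 0 0.5 0; 0 0 0.5 0", gripper=1)

```text
time: 14.1
position: [0.5439, -0.2043, 0.0802]
ee_rot: [0.003, 0.722, -0.691, -0.002]
force: [-0.2, -1.3, 0.6]
opening: 0.0855
```

Emit:
apply_moves(increments="0 0 -8 0; 0 0 -24 0; 0 0 -45 0; 0 0 -70 0; 0 0 -95 0; 0 0 -115 0; 0 0 -128 0; 0 0 -130 0")

```text
time: 14.9
position: [0.5454, -0.2044, 0.2131]
ee_rot: [0.002, 0.722, -0.691, -0.0]
force: [0.1, 0.1, 0.7]
opening: 0.0852
```

```bash
python3 go.py .517 .1995 .210 2
```

```text
t 14.9 shift [-404.7   10.7    2.3] turn 0.009 pos [ 0.5454 -0.2044  0.2131] open 0.0852 F [0.1 0.1 0.7] tilt [-0.002 -0.002 -1.   ]
```

Emit:
apply_moves(increments="-15 0 0 0; -45 1 0 0; -85 2 0 0; -130 3 0 0; -175 5 0 0; -220 6 0 0; -250 7 0 0; -265 7 0 0")

```text
time: 15.7
position: [0.5258, 0.0629, 0.2115]
ee_rot: [0.002, 0.723, -0.69, -0.001]
force: [-0.1, -0.9, -0.2]
opening: 0.0854
```

```bash
python3 go.py .517 .1995 .210 2
```

```text
t 15.7 shift [-136.9    2.4    1.2] turn 0.012 pos [0.5258 0.0629 0.2115] open 0.0854 F [-0.1 -0.9 -0.2] tilt [-0.004 -0.002 -1.   ]
```

Emit:
apply_moves(increments="-10 0 0 0; -35 1 0 0; -65 1 0 0; -95 2 0 0.01; -120 2 0 0.01; -133 2 0 0.01; -137 2 0 0.01; -137 2 0 0.01")

```text
time: 16.5
position: [0.5175, 0.1993, 0.2109]
ee_rot: [0.002, 0.72, -0.694, -0.001]
force: [0.6, -0.4, -0.6]
opening: 0.0855
```

```bash
python3 go.py .517 .1995 .091 2
```

```text
t 16.5 shift [-6.000e-01 -1.000e-01  1.199e+02] turn 0.002 pos [0.5175 0.1993 0.2109] open 0.0855 F [ 0.6 -0.4 -0.6] tilt [-0.004 -0.003 -1.   ]
```

Emit:
apply_moves(increments="0 0 10 0; 0 0 30 0; 0 0 52 0; 0 0 74 0; 0 0 94 0; 0 0 110 0; 0 0 117 0; 0 0 119 0")

```text
time: 17.3
position: [0.5168, 0.1983, 0.0911]
ee_rot: [0.003, 0.72, -0.694, -0.001]
force: [-0.6, 0.5, 0.3]
opening: 0.0854
```

```bash
python3 go.py .517 .1995 .091 2
python3 - <<'E'
from h import *
c=cam("side"); save(c,"s5.png",(290,200,450,400),3)
E
```

```text
t 17.3 shift [-1.2 -0.3  0.1] turn 0.001 pos [0.5168 0.1983 0.0911] open 0.0854 F [-0.6  0.5  0.3] tilt [-0.005 -0.004 -1.   ]
```

View pics/s5.png

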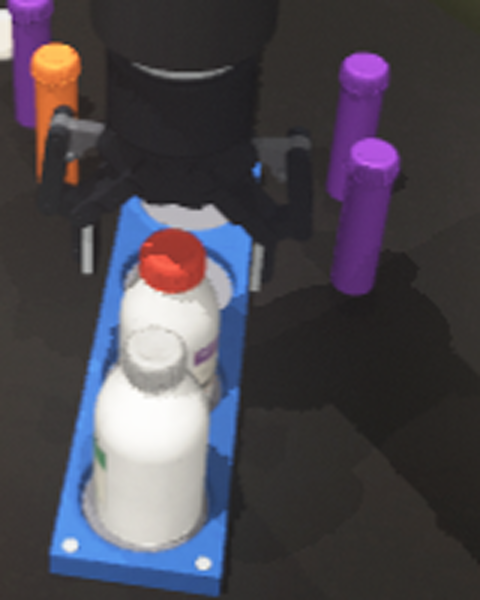

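The pads at (88,248) and (256,268) straddle the red cap at (172,258). Closing on the reagent bottle.

Emit:
apply_moves(increments="-1 0 0 0; -1 0 0 0; -1 0 0 0; -1 0 0 0; -1 0 0 0; -1 0 0 0; -1 0 0 0; -1 0 0 0", gripper=0, newtons=40)

```text
time: 18.15
position: [0.5173, 0.1998, 0.0925]
ee_rot: [0.002, 0.72, -0.694, -0.0]
force: [-2.1, -0.2, 6.0]
opening: 0.0366
```

Emit:
apply_moves(increments="0 0 -5 0; 0 0 -20 0; 0 0 -42 0; 0 0 -66 0; 0 0 -92 0; 0 0 -118 0; 0 0 -131 0; 0 0 -134 0")

```text
time: 18.95
position: [0.5182, 0.2004, 0.2284]
ee_rot: [0.001, 0.72, -0.694, -0.0]
force: [-0.4, -0.0, -1.9]
opening: 0.0372
```

```bash
python3 go.py .548 -.287 .226 2.6
```

```text
t 18.95 shift [488.1 -12.1   2.8] turn -0.009 pos [0.5182 0.2004 0.2284] open 0.0372 F [-0.4 -0.  -1.9] tilt [-0.001 -0.001 -1.   ]
```

Emit:
apply_moves(increments="10 0 0 0; 35 -1 0 0; 70 -2 0 0; 108 -3 0 0; 146 -4 0 0; 184 -5 0 0; 216 -5 0 0; 234 -6 0 0")

```text
time: 19.75
position: [0.5317, -0.0361, 0.227]
ee_rot: [0.002, 0.719, -0.695, -0.001]
force: [0.1, -0.5, -1.7]
opening: 0.037
```

```bash
python3 go.py .548 -.287 .226 2.6
```

```text
t 19.75 shift [251.3  -7.7   1.4] turn -0.011 pos [ 0.5317 -0.0361  0.227 ] open 0.037 F [ 0.1 -0.5 -1.7] tilt [-0.004 -0.002 -1.   ]
```

Emit:
apply_moves(increments="10 0 0 0; 40 -1 0 0; 80 -3 0 0; 122 -4 0 0; 165 -5 0 -0.01; 208 -7 0 -0.01; 240 -8 0 -0.01; 251 -8 0 -0.01")

```text
time: 20.55
position: [0.5473, -0.2892, 0.2252]
ee_rot: [0.003, 0.722, -0.692, -0.002]
force: [0.4, 0.6, -1.9]
opening: 0.0371
```

Emit:
apply_moves(increments="0 0 0 0; 0 0 0 0; 0 0 0 0; 0 0 0 0; 0 0 0 0; 0 0 0 0; 0 0 0 0; 0 0 0 0")

```text
time: 21.35
position: [0.5474, -0.2891, 0.2253]
ee_rot: [0.003, 0.722, -0.692, -0.002]
force: [0.1, 0.4, -2.4]
opening: 0.0368
```

```bash
python3 go.py .548 -.287 .0925 2.6;  python3 - <<'E'
from h import *
c=cam("side"); save(c,"s6.png",(270,60,430,260),3)
E
```

```text
t 21.35 shift [ -2.1  -1.6 132.8] turn -0.004 pos [ 0.5474 -0.2891  0.2253] open 0.0368 F [ 0.1  0.4 -2.4] tilt [-0.007 -0.001 -1.   ]
```

View pics/s6.png

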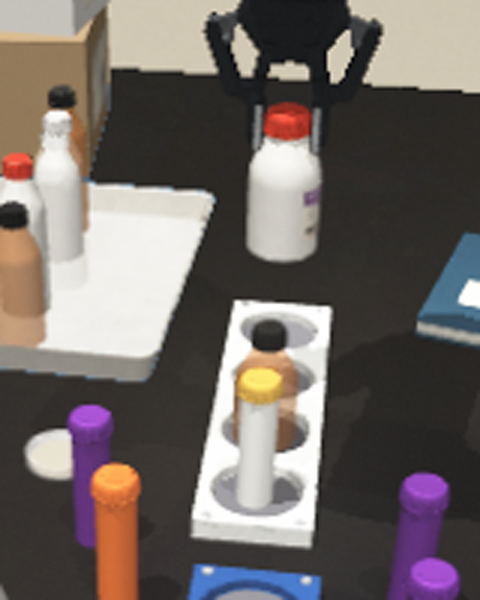

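The reagent bottle hangs upright over nest 3. The tube and amber bottle still stand. Lowering it.

Emit:
apply_moves(increments="-2 -1 12 0; -2 -1 36 0; -2 -1 62 0; -2 -1 88 0; -2 -1 110 0; -2 -1 124 0; -2 -1 131 0; -2 -1 133 0")

```text
time: 22.2
position: [0.5475, -0.2875, 0.0927]
ee_rot: [0.003, 0.722, -0.692, -0.002]
force: [-0.9, 0.2, 0.8]
opening: 0.0373
```

```bash
python3 go.py .548 -.287 .0925 2.6
```

```text
t 22.2 shift [-0.4 -0.5  0.2] turn -0.004 pos [ 0.5475 -0.2875  0.0927] open 0.0373 F [-0.9  0.2  0.8] tilt [-0.006 -0.002 -1.   ]
```

Emit:
apply_moves(increments="0 0 0 0; 0 0 0 0; 0 0 0 0; 0 0 0 0; 0 0 0 0; 0 0 0 0; 0 0 0 0; 0 0 0 0", gripper=1)

```text
time: 23.0
position: [0.5475, -0.2875, 0.0927]
ee_rot: [0.003, 0.722, -0.692, -0.002]
force: [0.5, 0.1, -0.4]
opening: 0.0854
```

Emit:
apply_moves(increments="0 0 -8 0; 0 0 -24 0; 0 0 -45 0; 0 0 -70 0; 0 0 -95 0; 0 0 -117 0; 0 0 -132 0; 0 0 -135 0")

```text
time: 23.8
position: [0.5491, -0.2876, 0.231]
ee_rot: [0.002, 0.722, -0.692, 0.0]
force: [1.4, -0.0, -0.5]
opening: 0.0854
```

```bash
python3 go.py .5138 .2845 .228 2
```

```text
t 23.8 shift [-573.1   11.3    1.2] turn 0.007 pos [ 0.5491 -0.2876  0.231 ] open 0.0854 F [ 1.4 -0.  -0.5] tilt [-0.002 -0.003 -1.   ]
```

Emit:
apply_moves(increments="-12 0 0 0; -45 1 0 0; -88 2 0 0; -133 3 0 0; -178 4 0 0; -223 5 0 0; -263 5 0 0; -290 6 0 0")

```text
time: 24.6
position: [0.53, 0.0048, 0.2289]
ee_rot: [0.002, 0.722, -0.691, -0.0]
force: [0.6, -0.2, -0.5]
opening: 0.0852
```

```bash
python3 go.py .5138 .2845 .228 2
```

```text
t 24.6 shift [-2.802e+02  3.900e+00  1.000e-01] turn 0.009 pos [0.53   0.0048 0.2289] open 0.0852 F [ 0.6 -0.2 -0.5] tilt [-0.004 -0.003 -1.   ]
```

Emit:
apply_moves(increments="-15 0 0 0; -50 1 0 0; -95 1 0 0; -140 2 0 0; -185 3 0 0; -230 3 0 0.01; -265 4 0 0.01; -280 4 0 0.01")

```text
time: 25.4
position: [0.5121, 0.2872, 0.2261]
ee_rot: [0.004, 0.72, -0.694, -0.001]
force: [-0.4, -0.1, -0.8]
opening: 0.0853
```

Emit:
apply_moves(increments="0 0 0 0; 0 0 0 0; 0 0 0 0; 0 0 0 0; 0 0 0 0; 0 0 0 0; 0 0 0 0; 0 0 0 0")

```text
time: 26.2
position: [0.5121, 0.287, 0.2262]
ee_rot: [0.004, 0.72, -0.694, -0.001]
force: [0.2, 0.1, 0.6]
opening: 0.0855
```

```bash
python3 go.py .5138 .2845 .105 2
```

```text
t 26.2 shift [  2.1  -2.3 121.2] turn 0.002 pos [0.5121 0.287  0.2262] open 0.0855 F [0.2 0.1 0.6] tilt [-0.006 -0.004 -1.   ]
```

Emit:
apply_moves(increments="2 -2 10 0; 2 -2 30 0; 2 -2 52 0; 2 -2 74 0; 2 -2 94 0; 2 -2 110 0; 2 -2 118 0; 2 -2 120 0")

```text
time: 27.0
position: [0.5132, 0.2842, 0.1051]
ee_rot: [0.004, 0.72, -0.694, -0.001]
force: [-0.7, -0.1, -0.4]
opening: 0.0853
```

```bash
python3 go.py .5138 .2845 .105 2
python3 - <<'E'
from h import *
c=cam("side"); save(c,"s7.png",(280,230,440,430),3)
E
```

```text
t 27.0 shift [-0.2 -0.6  0.1] turn 0.002 pos [0.5132 0.2842 0.1051] open 0.0853 F [-0.7 -0.1 -0.4] tilt [-0.007 -0.006 -1.   ]
```

View pics/s7.png

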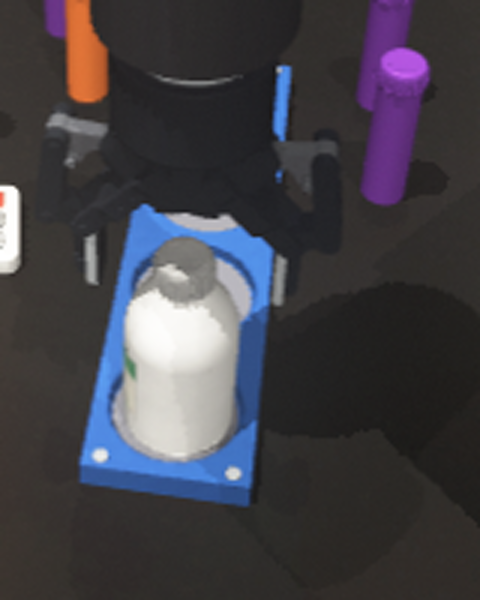

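The pads at (92,258) and (280,275) straddle the grey cap at (184,268). Closing and lifting.

Emit:
apply_moves(increments="0 0 0 0; 0 0 0 0; 0 0 0 0; 0 0 0 0; 0 0 0 0; 0 0 0 0; 0 0 0 0; 0 0 0 0", gripper=0, newtons=45)

```text
time: 27.85
position: [0.5138, 0.2846, 0.1065]
ee_rot: [0.003, 0.72, -0.694, -0.0]
force: [0.6, 0.3, 5.2]
opening: 0.0321
```

Emit:
apply_moves(increments="0 0 -5 0; 0 0 -20 0; 0 0 -44 0; 0 0 -70 0; 0 0 -98 0; 0 0 -126 0; 0 0 -144 0; 0 0 -148 0")

```text
time: 28.65
position: [0.5151, 0.2855, 0.2576]
ee_rot: [0.002, 0.72, -0.694, -0.0]
force: [0.5, -0.5, -3.1]
opening: 0.0317
```

```bash
python3 go.py .552 -.3723 .254 2.6
```

```text
t 28.65 shift [658.7 -12.9   4.9] turn -0.009 pos [0.5151 0.2855 0.2576] open 0.0317 F [ 0.5 -0.5 -3.1] tilt [-0.002 -0.002 -1.   ]
```

Emit:
apply_moves(increments="8 0 0 0; 32 0 0 0; 64 -1 0 0; 98 -2 0 0; 132 -3 0 0; 166 -3 0 0; 200 -4 0 0; 230 -4 0 0")

```text
time: 29.45
position: [0.5267, 0.0537, 0.2565]
ee_rot: [0.003, 0.72, -0.694, -0.001]
force: [0.9, 0.4, -3.0]
opening: 0.0322
```

```bash
python3 go.py .552 -.3723 .254 2.6
```

```text
t 29.45 shift [426.6  -9.9   3.6] turn -0.009 pos [0.5267 0.0537 0.2565] open 0.0322 F [ 0.9  0.4 -3. ] tilt [-0.005 -0.003 -1.   ]
```

Emit:
apply_moves(increments="15 0 0 0; 45 -1 0 0; 78 -2 0 0; 112 -3 0 0; 146 -3 0 0; 180 -4 0 0; 210 -5 0 0; 230 -5 0 0")

```text
time: 30.25
position: [0.5389, -0.1781, 0.2552]
ee_rot: [0.004, 0.719, -0.695, -0.002]
force: [0.9, 0.6, -4.1]
opening: 0.0318
```

```bash
python3 go.py .552 -.3723 .254 2.6
```

```text
t 30.25 shift [194.5  -6.4   1.6] turn -0.011 pos [ 0.5389 -0.1781  0.2552] open 0.0318 F [ 0.9  0.6 -4.1] tilt [-0.008 -0.002 -1.   ]
```

Emit:
apply_moves(increments="12 0 0 0; 40 -1 0 0; 72 -2 0 0; 106 -3 0 0; 140 -4 0 -0.01; 170 -6 0 -0.01; 189 -6 0 -0.01; 194 -6 0 -0.01")

```text
time: 31.05
position: [0.5507, -0.3733, 0.2534]
ee_rot: [0.004, 0.722, -0.692, -0.004]
force: [0.5, 1.0, -3.7]
opening: 0.0318
```

Emit:
apply_moves(increments="0 0 0 0; 0 0 0 0; 0 0 0 0; 0 0 0 0; 0 0 0 0; 0 0 0 0; 0 0 0 0; 0 0 0 0")

```text
time: 31.85
position: [0.5508, -0.3733, 0.2534]
ee_rot: [0.004, 0.722, -0.692, -0.004]
force: [-0.6, 0.1, -2.7]
opening: 0.032
```

```bash
python3 go.py .552 -.3723 .1065 2.6
```

```text
t 31.85 shift [ -1.   -2.9 146.8] turn -0.003 pos [ 0.5508 -0.3733  0.2534] open 0.032 F [-0.6  0.1 -2.7] tilt [-0.011 -0.001 -1.   ]
```

Emit:
apply_moves(increments="-1 -2 12 0; -1 -3 38 0; -1 -3 66 0; -1 -3 94 0; -1 -3 118 0; -1 -3 135 0; -1 -3 144 0; -1 -3 146 0")

```text
time: 32.65
position: [0.5519, -0.3724, 0.1069]
ee_rot: [0.005, 0.722, -0.692, -0.004]
force: [-1.0, 0.4, -3.2]
opening: 0.0321
```

```bash
python3 go.py .552 -.3723 .1065 2.6
```

```text
t 32.65 shift [-0.1 -0.1  0.4] turn -0.002 pos [ 0.5519 -0.3724  0.1069] open 0.0321 F [-1.   0.4 -3.2] tilt [-0.012 -0.001 -1.   ]
```

Emit:
apply_moves(increments="0 0 0.5 0; 0 0 1 0; 0 0 1 0; 0 0 1 0; 0 0 1 0; 0 0 1 0; 0 0 1 0; 0 0 1 0")

```text
time: 33.45
position: [0.5521, -0.3725, 0.1067]
ee_rot: [0.004, 0.722, -0.692, -0.003]
force: [-1.5, 2.0, 3.5]
opening: 0.0316
```

Emit:
apply_moves(increments="0 0 0 0; 0 0 0 0; 0 0 0 0; 0 0 0 0; 0 0 0 0; 0 0 0 0; 0 0 0 0; 0 0 0 0", gripper=1)

```text
time: 34.25
position: [0.5521, -0.3725, 0.1066]
ee_rot: [0.004, 0.722, -0.692, -0.003]
force: [0.3, 0.3, 0.2]
opening: 0.0852
```

Emit:
apply_moves(increments="0 0 -8 0; 0 0 -24 0; 0 0 -45 0; 0 0 -70 0; 0 0 -95 0; 0 0 -117 0; 0 0 -130 0; 0 0 -133 0")

```text
time: 35.05
position: [0.5541, -0.3726, 0.2427]
ee_rot: [0.004, 0.722, -0.692, -0.001]
force: [0.5, -0.1, 0.9]
opening: 0.0851
```

Emit:
apply_moves(increments="8 15 0 0; 22 45 0 0; 42 85 0 0; 60 130 0 0; 80 175 0 0; 100 220 0 0; 115 250 0 0; 120 260 0 0")

```text
time: 35.85
position: [0.2959, -0.5048, 0.2446]
ee_rot: [0.004, 0.721, -0.693, -0.002]
force: [0.3, -0.8, 0.7]
opening: 0.0854
```

Run:
```python
from h import *
c=cam("top"); save(c,"t8.png",(355,225,520,300),4.8); save(c,"t9.png")
c=cam("side"); save(c,"s8.png",(220,60,460,400),1.75)
```

```text
(no output)
```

View pics/t8.png

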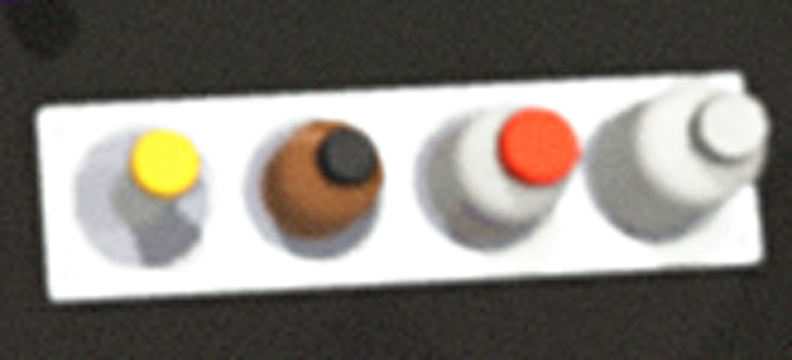

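View pics/s8.png

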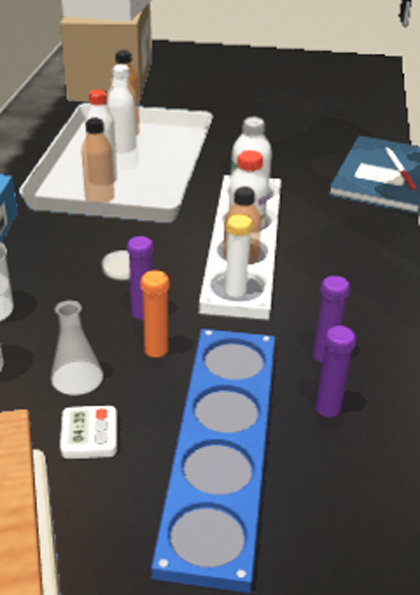

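All four stand upright in the order tube, amber, reagent, buffer, and the flask, timer, dish and look-alikes look untouched. Now checking the centring from the caps at (166,163), (347,154), (540,147), (732,127).

Run:
```python
from h import *
c=cam("top"); s=cam("side")
f=(np.array([(166,163),(347,154),(540,147),(732,127)],float)+.5)/4.8-.5+[355,225]
p=px2w(c,f,[.121,.117,.127,.141])[:,:2]
n=np.array([(.540,-.117),(.544,-.2024),(.548,-.287),(.552,-.3723)])
print(p.round(4).tolist(),((p-n)*1000).round(1).tolist())
q=((w2px(s,np.c_[p,[.121,.117,.127,.141]])-[220,60])*1.75).round(0);print(q.tolist())
```

```text
[[0.5397, -0.1151], [0.5442, -0.1988], [0.5454, -0.2854], [0.5519, -0.3696]] [[-0.3, 1.9], [0.2, 3.6], [-2.6, 1.6], [-0.1, 2.7]]
[[241.0, 218.0], [245.0, 188.0], [252.0, 152.0], [254.0, 118.0]]
```

Offsets from the nest centres are 4 mm or less, partly calibration error, and the side view agrees. Handing in.

```bash
python3 -c "
from rig import *
print(job_done(), observe()['time'])"
```

```text
the job is handed in; nothing more can be done
the job is handed in; nothing more can be done
```

The three bottles and the tube are now in the white rack in reverse order: tube, amber, reagent, buffer from left to right. Each was gripped by its cap with the jaws across the row, carried over at height and released in its nest. I handed the job in at about 36 s of the 115 s allowed.

**Last checks:**
- **Standing:** the top and side pictures show all four upright in their nests. The blue rack is empty.
- **Bystanders:** the flask, timer, dish and the orange and purple tubes appear undisturbed. I judged this by eye and did not measure it.
- **Centring:** measured from the top camera, the caps lie within about 4 mm of the nest centres. The worst is the amber bottle, 3.6 mm off along the row. All four read 2–4 mm to the left, part of which may be camera calibration error. The side view agreed to about 5 pixels in the enlarged crop (about 3 in the original).
- **Forces:** wrist-force readings taken at the end of each move stayed around 6 N or less. No check failed.

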